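Weigh-check a cast wall anchor on the spring scale

ROBOT

A 6-joint arm with a two-finger parallel gripper is mounted at the origin on the work surface. World frame = base frame: x ahead of the robot, y to its left, z up, the work surface at z = 0. Lengths are in mm, angles in degrees, forces in N, time in s.
With the tool pointing down it reaches from about 325 to 1000 mm from the base axis. Payload 5.1 kg.
Tool frame: the origin (TCP) lies on the mounting face of the last link; the fingertips stand 173 mm ahead of it and the grasp point (between the pads) lies 155 mm ahead of it; y points along the fingers, x is the direction in which the jaws open and shut, and the axes are right-handed (so a half turn about y gives the same grasp; the last joint's range is limited). The gripper opens to 85 mm and grips with 20 to 120 N. Pads are 22 mm wide; open, the fingers measure 114 mm over their backs; the gripper's body (76 mm by 85 mm) begins 54 mm behind the grasp point. The pads swing forward as they close: fully open they stand 13 mm farther back than shut.
Start: joints at [67.918, 7.093, 94.555, -0, 78.352, -4.733], TCP at [193.848, 620.411, 404.722] pointing down, gripper open.
Joint ranges: [-149.61, 149.61], [-58.7, 133.49], [1.44, 155.28], [-77.14, 257.14], [18.33, 153.61], [-166.67, 166.67]. Speed limits (degrees/s): [147.25, 147.25, 180, 180, 180, 180].

INTERFACE

Orientations are given as [roll, pitch, yaw] about the fixed x, y, z axes, in that order (R = Rz(yaw) Ry(pitch) Rx(roll)).
In Python, from station import r gives the robot as it stands.
- The arm moves only by the shell command python3 -m handwheel 'ROWS'. ROWS is a JSON object of lists of equal length, an entry for each row: "slide": the shift along the tool's x, y, z in cm, a list of three; "turn": the turn, a rotation vector about the tool's x, y, z in degrees, a list of three; "hand": the finger opening in cm, from 0 to 8.54. In form: {"slide": [[tx, ty, tz], ...], "turn": [[ax, ay, az], ...], "hand": [hand, ...]}. A call has 1 to 12 rows; each row shifts and turns the commanded pose from where the row before left it, along the tool's axes as they then stand; what a row does not reach is not made up. A row lasts 1/10 s, in which the tool goes at most 50 mm and 8.59 degrees, less where a joint would pass 70% of its speed; a pose out of reach is approached as far as the arm can. A call with a gripper value outside its range is refused whole. The fingers move at their own pace and stop on an object; the grip force is fixed at half the most. Time passes only in rows, so rows that do not move let the fingers close. It gives the time, the measured TCP pose, the force and the opening at its end, in the units of the state.
- r.state(): the state, without advancing time (a new reading comes with each control period).
- r.get_image(name): name is "scene" or "top" or "wrist"; returns a dict with "img" (480x640x3 uint8, red, green, blue), "fov_y" (degrees; the focal length in pixels is half the picture's height over the tangent of half this angle, whatever the lens; pixels are square), "cx", "cy" (the principal point, pixels), "R" (3x3) and "t" (3): a world point X has camera coordinates R X + t. Camera axes: x right, y down, z forward; pixel columns grow to the right and rows downward; lengths in mm; the calibration is good to about 2 mm. A picture is of the moment at which its call begins. There is no depth.
- r.sign_off(): hands the job in, once; it reports no verdict.
The state is a dict: "time": time; "q": joint angles; "qvel": joint speeds; "joint_torque": joint torques, N m; "ee_pos": TCP position; "eef_rot": TCP orientation; "force": force on the tool from outside, world axes, zero at the start; "wrist_torque": the same for the moment, N m; "grip_width": opening from 0.0 (shut) to 1.0 (fully open).
Only numpy, scipy, OpenCV 4.12 (cv2) and the standard library are available. Lean on these libraries where they do the work, as an engineer would, in place of code of your own. Each camera call takes 0.05 s, during which the arm holds its last target. There are 200 camera calls.

TASK

Weigh the grey cast wall anchor that stands on the blue mat: hang it by its eye on the hook of the spring scale, let go of it, and wait until it hangs still before you read the scale. If it weighs 400 g or more (the red pointer collar at or below the green mark), stand it upright in the blue tray; if it is lighter, it goes upright in the orange tray. Lower it gently on to the hook and into the tray, never pull the scale anywhere near its end stop, and do not shift the flask, the can, the wiring block or the screwdriver.

Things in the scene. Friction and masses are not known exactly. Their poses are not given: they have to be found in the camera images.
- anchor_mid (a point): Middle of the loose grey cast wall anchor's web, on its vertical centre line, 34 mm above its underside. Web 80 (x) x 24 (y) mm, from 10 to 52 mm height: grip it across y at either end, some 24 mm along x from here, leaning clear of the eye above. Below it a foot flange 92 (x) x 34 (y) x 10 mm. It starts upright on the blue mat, at table height. 200 to 600 g, not to be told by its look
- anchor: The same anchor, 115 mm tall with the steel eye bolt on top; origin at the centre of its underside, z up through the eye. It is the same from -x as from +x and balanced about its centre line
- anchor_eye (a point): Centre of the eye of the anchor's eye bolt, 92 mm above the underside. The eye is a ring of 8 mm round bar in the anchor's y-z plane, so its hole, about 29 mm across, looks along x. The underside of the ring's top bar is 14.6 mm above this point
- hook (a point): Lowest inner point of the hook, where the eye's bar rests; 240 mm above the table when empty, sinks with the load. Axes as the stand. Bent of 6 mm wire in the x-z plane, 18 mm wide inside, open to -x: its point, 14 mm to -x, rises 19 mm above here. The shank bows 12 mm to +x, then a rod on the axis rises from 46 mm above here into the tube (95 mm above here, 39 mm thick), so no hand fits straight above
- scale (a joint): Stretch of the spring scale in m, 0 when empty, 0.010 m per 100 g hung on it (98 N/m, damped), end stop at 0.100 m (1 kg). A red collar round the white tube moves down as much, past black rings at every 100 g from 0 at the top (0, 500, 1000 g thicker); the 400 g ring is thick and green
- stand: Fixed bench stand of the scale; origin on the table straight below the hook; x points away from the hook's open side. Column 18 mm thick at x +95, y +70 mm, 608 mm tall, on a round foot 80 mm across and 12 mm thick; nothing stands below the hook; a bar at 561 mm height carries the scale's tube (335 to 520 mm height)
- tray_blue: Fixed open blue tray for anchors of 400 g or more, 170 (x) x 130 (y) mm outside, 28 mm high, walls and floor 4 mm thick; origin at the centre of its underside, on the table
- tray_orange: Fixed open orange tray for anchors under 400 g, same size and origin as the blue one. The two lie side by side, either way round, across the table from the blue mat
- flask: Red drinking flask with black cap, 72 mm thick, 215 mm tall, standing on one side of the anchor, some 120 mm between centres; origin at the centre of its underside. Leave it alone
- can: Green drink can, 58 mm thick, 153 mm tall, standing on the other side of the anchor; origin at the centre of its underside. Leave it alone
- block: White wiring block 88 (x) x 210 (y) x 80 mm high, lying behind the trays; origin at the centre of its underside. Leave it alone
- screwdriver: Screwdriver lying between robot and scale, 200 mm long, 26 mm high; origin under its middle, red handle to its -x. Leave it alone
Things that resemble listed ones, but are neither listed nor needed, are in the scene too. Of the things that look like the tray_blue, take the one that is farthest from the robot's base at the start.

How it is judged (in metres and radians):
On the way:
1. the anchor hangs by its eye from the scale's hook, let go and still, for 1 s (contact force between anchor and scale above 1 N and height (world z) of anchor_mid above 0.09 m and distance between anchor_eye and hook below 0.025 m and contact force between anchor and the fingers below 0.02 N and contact force between scale and the arm below 0.02 N and linear speed of anchor below 0.02 m/s and angular speed of anchor below 0.3 rad/s and velocity of joint scale between -0.01 and 0.01 m/s), for 1 s.
At the end, for the whole second after the job is handed in: The anchor stands upright (within 6 deg), still and released on the floor of the right tray: blue if it weighs 400 g or more, orange if less (either is accepted within 25 g of 400 g) (((contact force between anchor and tray_blue above 3.68 N and x of anchor_mid in the frame of tray_blue between -0.065 and 0.065 m and y of anchor_mid in the frame of tray_blue between -0.045 and 0.045 m and z of anchor_mid in the frame of tray_blue below 0.044 m and angle between anchor_mid's own z axis and vertical below 0.1 rad and linear speed of anchor below 0.01 m/s and contact force between anchor and the arm below 0.02 N) or (contact force between anchor and tray_orange between 1 and 4.17 N and x of anchor_mid in the frame of tray_orange between -0.065 and 0.065 m and y of anchor_mid in the frame of tray_orange between -0.045 and 0.045 m and z of anchor_mid in the frame of tray_orange below 0.044 m and angle between anchor_mid's own z axis and vertical below 0.1 rad and linear speed of anchor below 0.01 m/s and contact force between anchor and the arm below 0.02 N))); the robot touches nothing.
It fails at once if the scale is pulled past 900 g (90 mm), near its end stop at 1 kg (value of joint scale above 0.09 m).
It fails at once if the anchor is let fall: it moves faster than 0.6 m/s while nothing holds it (linear speed of anchor above 0.6 m/s and contact force between anchor and the fingers below 0.02 N).
It fails at once if the flask is shifted more than 20 mm or tipped (distance of flask from where it was at the start of the episode above 0.02 m or angle between flask's own z axis and vertical above 0.2 rad).
It fails at once if the can is shifted more than 20 mm or tipped (distance of can from where it was at the start of the episode above 0.02 m or angle between can's own z axis and vertical above 0.2 rad).
It fails at once if the wiring block or the screwdriver is shifted more than 20 mm (distance of any of block, screwdriver from where it was at the start of the episode above 0.02 m).
It also fails if it takes over 66 s, if anything falls off the work surface, if the arm or the gripper's body presses on something with over 40 N, if the wrist force passes 120 N, or if a joint passes its speed limit or range.

## Working session

There is one attempt and no reset: what is moved stays moved. The work goes in short steps, Python scripts to look and compute and a shell command to move; the robot and the scene stay as the last step left them, time stands still between calls to the robot, and variables do not carry over. Pictures are saved under pics/ and viewed, about 8 in all and at most 12, crops included, and the job is handed in when it is done.

```bash
ls; mkdir -p pics; python3 - <<'E'
from station import r
import cv2,json,numpy as np
print(r.state())
for n in("scene","top"):
    d=r.get_image(n); cv2.imwrite(f"pics/{n}0.png",d["img"][:,:,::-1]); print(n,d["fov_y"],d["cx"],d["cy"],np.round(d["R"],4).tolist(),np.round(d["t"],1).tolist())
E
```

```text
pics
{'time': 0.0, 'q': array([ 6.79176056e+01,  7.13298704e+00,  9.46350262e+01, -3.54515113e-04,
        7.83539019e+01, -4.73264294e+00]), 'qvel': array([ 0.04476249, -0.1591634 , -0.07089414, -0.06670248, -0.08431614,
        0.0328399 ]), 'joint_torque': array([ 9.81430712e-04, -4.23611498e+01, -3.65456128e+01, -1.20368270e-05,
        7.21590273e-03,  3.34528970e-06]), 'ee_pos': array([193.76252952, 620.17498947, 403.44865578]), 'eef_rot': array([-89.9902871 ,   0.12152805,  72.65033077]), 'force': array([-0.83228806,  0.13302639, -0.07882373]), 'wrist_torque': array([ 0.02731706, -0.01961396, -0.00807486]), 'grip_width': 1.0039480107666294}
scene 46.525017982366194 321.64370277492185 237.62843044825547 [[0.357, 0.9341, 0.0076], [0.768, -0.2888, -0.5717], [-0.5318, 0.2099, -0.8205]] [-198.9, -262.3, 1825.5]
top 50.45438298062552 319.7879928205775 235.25765920194155 [[-0.0119, -0.9999, -0.0018], [-0.9967, 0.012, -0.0802], [0.0803, 0.0009, -0.9968]] [35.3, 490.6, 1353.1]
```

View images.

View pics/scene0.png

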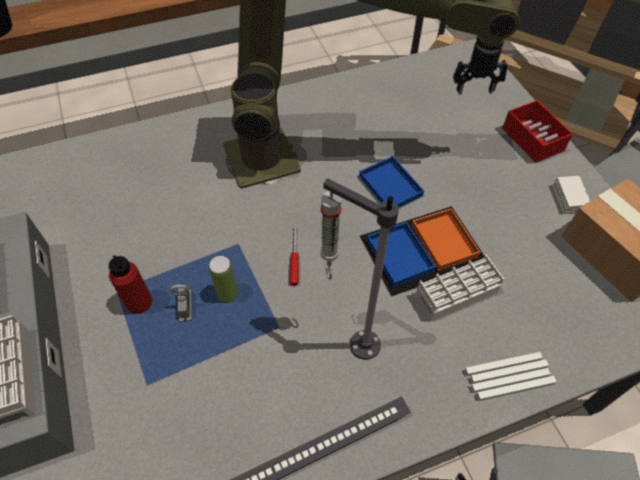

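View pics/top0.png

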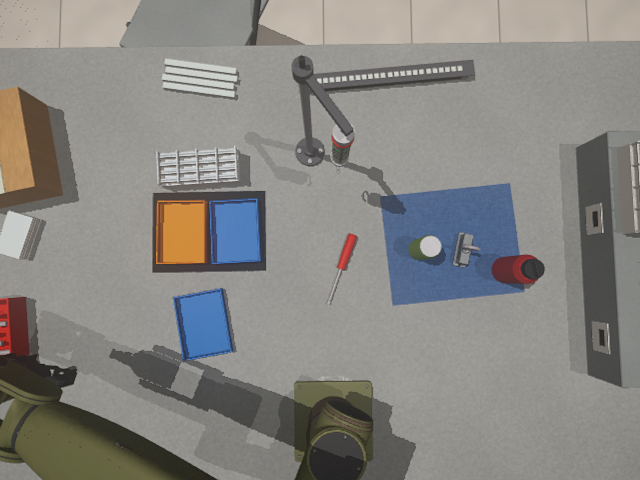

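The scene shows the anchor at about (183,302) between flask (130,285) and can (223,278), the hook at (329,270), the sorting trays at (403,253) blue and (445,238) orange. A decoy blue tray is at (391,183), nearer the base. In top: anchor (463,248), trays blue (236,231) / orange (182,232), decoy blue (204,324), screwdriver (343,265). The only anchor-like thing is on the mat. Next comes a composite of close crops.

```bash
cat > h.py <<'E'
import numpy as np,cv2
from station import r
from scipy.optimize import least_squares
from scipy.spatial.transform import Rotation as Rot
def cam(n):
    d=r.get_image(n); d['f']=240/np.tan(np.radians(d['fov_y']/2)); d['R']=np.array(d['R']);d['t']=np.array(d['t']); return d
def proj(d,X):
    c=d['R']@np.array(X,float)+d['t']; return np.array([d['cx']+d['f']*c[0]/c[2], d['cy']+d['f']*c[1]/c[2]])
def onz(d,uv,z):
    v=d['R'].T@np.array([(uv[0]-d['cx'])/d['f'],(uv[1]-d['cy'])/d['f'],1]); o=-d['R'].T@d['t']; return o+v*(z-o[2])/v[2]
def tri(obs):
    s=least_squares(lambda X:np.concatenate([proj(d,X)-uv for d,uv in obs]),[600,0,150]); return s.x,s.fun
def crop(img,x0,y0,w,h,k):
    c=cv2.resize(img[y0:y0+h,x0:x0+w,::-1],None,fx=k,fy=k,interpolation=cv2.INTER_CUBIC)
    for i in range(0,w,10): cv2.line(c,(i*k,0),(i*k,12 if (x0+i)%50==0 else 5),(0,255,255),1)
    for i in range(0,h,10): cv2.line(c,(0,i*k),(12 if (y0+i)%50==0 else 5,i*k),(0,255,255),1)
    return c
E
python3 - <<'E'
from h import *
s=cam("scene");t=cam("top")
a=crop(s['img'],150,260,80,60,5);b=crop(t['img'],420,210,80,60,5)
c=crop(s['img'],300,180,80,120,5)[::1];c=crop(s['img'],300,230,80,60,5);d=crop(t['img'],310,120,80,60,5)
cv2.imwrite("pics/comp1.png",np.vstack([np.hstack([a,b]),np.hstack([c,d])]))
for n,uv in dict(b1=(210.5,196.5),b2=(259,198),b3=(263,263),b4=(212,265),o1=(157,199),o4=(154,265),o3=(206,264)).items(): print(n,onz(t,uv,28).round(0))
for n,uv in dict(screw=(343,265),foot=(310,151),block=(199,166)).items(): print(n,onz(t,uv,10).round(0))
print(onz(t,(430,245),153),onz(t,(533,268),215))
E
```

```text
b1 [599. 323.  28.]
b2 [593. 192.  28.]
b3 [418. 182.  28.]
b4 [414. 318.  28.]
o1 [594. 467.  28.]
o4 [416. 473.  28.]
o3 [417. 334.  28.]
screw [410. -32.  10.]
foot [725.  54.  10.]
block [687. 359.  10.]
[ 453.33829454 -237.9674754   153.        ] [ 393.95444125 -459.51585427  215.        ]
```

View pics/comp1.png

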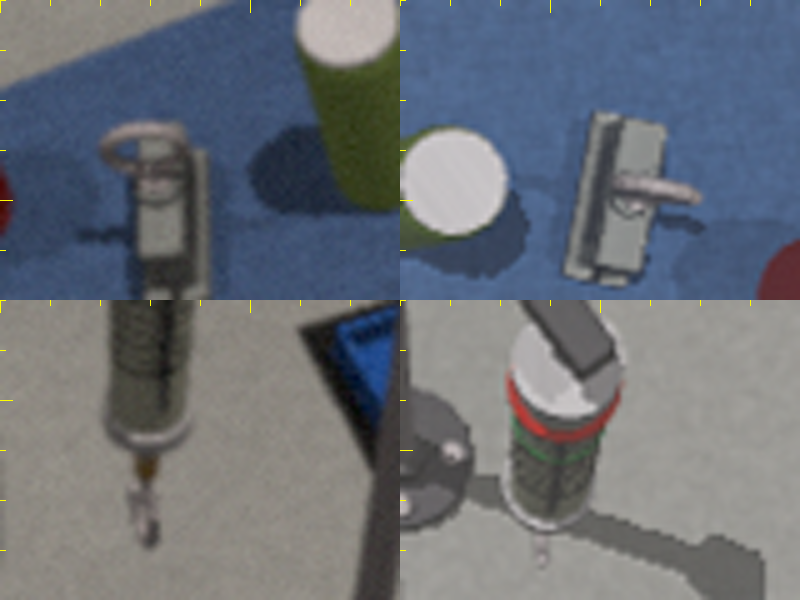

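```bash
python3 - <<'E'
from h import *
s=cam("scene");t=cam("top")
X,e=tri([(s,(329.6,279)),(t,(338.2,173))]);print("hook",X,e)
ft=onz(t,(310,151.5),12);fs=onz(s,(366,344.5),12);print("foot",ft,fs)
for ht in (s,t): print("hook at z240",onz(ht,(329.6,278.5) if ht is s else (338.2,172.5),237))
# tube bottom centre
print("tube bottom",onz(t,(310+147/5,120+205/5),335), onz(s,(300+148/5,230+120/5),335))
v=ft[:2]-X[:2];print(np.linalg.norm(v),"expect 118; yaw",np.degrees(np.arctan2(v[1],v[0])-np.arctan2(70,95)))
a=onz(t,(473,234.4),52);b=onz(t,(467.4,265.6),52);print("web R edge",a,b,np.linalg.norm(a-b),np.degrees(np.arctan2(*(a-b)[1::-1])))
a=onz(t,(459,232.4),10);b=onz(t,(453,265),10);print("flange L",a,b,np.linalg.norm(a-b),np.degrees(np.arctan2(*(a-b)[1::-1])))
X,e=tri([(s,(150+145/5,260+145/5)),(t,(420+257/5,210+192/5))]);print("eye?",X,e)
E
```

```text
hook [622.58503436 -11.3848667  212.11667064] [-1.90437796  0.07393323 -1.7879857  -0.60731755]
foot [722.7541687   53.56297217  12.        ] [730.33952939  56.17483683  12.        ]
hook at z240 [636.28629393 -12.43604345 237.        ]
hook at z240 [617.17091698 -14.63615359 237.        ]
tube bottom [621.47294485 -13.86615098 335.        ] [632.3379725  -12.92062492 335.        ]
119.38206418363515 expect 118; yaw -3.4257126024425966
web R edge [ 485.82718907 -373.6065504    52.        ] [ 404.09166484 -356.00486878   52.        ] 83.60930041973673 -12.153003745448295
flange L [ 495.02963234 -348.4613899    10.        ] [ 406.90381232 -329.2804832    10.        ] 90.18906439471199 -12.279126136140194
eye? [ 447.67423101 -354.65847877   90.62620808] [-0.82706775 -0.10116657 -0.7800777  -0.2344085 ]
```

```bash
cat >> h.py <<'E'
def tgt(g,yaw,tilt,back=0):
    "TCP pose for grasp point g; yaw = anchor yaw, leaning to its -x by tilt"
    c,s=np.cos(np.radians(yaw)),np.sin(np.radians(yaw)); xa=np.array([c,s,0]);ya=np.array([-s,c,0]);z=np.array([0,0,1.])
    d=xa*np.sin(np.radians(tilt))-z*np.cos(np.radians(tilt))
    R=np.stack([ya,d,np.cross(ya,d)],1); return np.array(g)-d*(155+back),R
def plan(p,R,st=None):
    st=st or r.state(); R0=Rot.from_euler('xyz',st['eef_rot'],degrees=True)
    print("at",st['ee_pos'].round(1),"t",round(st['time'],2),"turn",(R0.inv()*Rot.from_matrix(R)).as_rotvec(degrees=True).round(2),
     "slide cm in new frame",(R.T@(p-st['ee_pos'])/10).round(2),"old frame",(R0.as_matrix().T@(p-st['ee_pos'])/10).round(2), "F",st['force'].round(2),"w",round(st['grip_width'],3),"q",st['q'].round(0))
E
python3 - <<'E'
from h import *
C=np.array([447.5,-354.5,0]);yaw=-12.2;xa=np.array([np.cos(np.radians(yaw)),np.sin(np.radians(yaw)),0])
p,R=tgt(C-24*xa+[0,0,36],yaw,35,100);print(p)
plan(p,R)
# via points in world expressed in START frame, cm
R0=Rot.from_euler('xyz',r.state()['eef_rot'],degrees=True).as_matrix()
P=[r.state()['ee_pos'],[400,300,420],[440,0,420],[360,-250,420]]
for a,b in zip(P,P[1:]): print((R0.T@(np.array(b)-a)/10).round(2))
E
```

```text
[ 281.08322354 -318.51941935  244.88377129]
at [193.8 620.3 404.3] t 0.3 turn [-34.98  -4.97  -1.61] slide cm in new frame [-89.92  29.33 -14.1 ] old frame [-87.    16.   -36.32] F [-0.2  -0.29  0.17] w 0.997 q [68.  7. 95. -0. 78. -5.]
[-24.43  -1.55 -29.23]
[-2.744e+01  2.000e-02 -1.276e+01]
[-2.625e+01  2.000e-02  1.800e-01]
```

```bash
python3 -m handwheel '{"slide":[[-2.4,-0.2,-2.9],[-2.4,-0.2,-2.9],[-2.4,-0.2,-2.9],[-2.4,-0.2,-2.9],[-2.4,-0.2,-2.9],[-2.4,-0.2,-2.9],[-2.4,-0.2,-2.9],[-2.4,-0.2,-2.9],[-2.4,0,-2.9],[-2.4,0,-2.9],[-3,0,-1.4],[-3,0,-1.4]],"turn":[[0,0,0],[0,0,0],[0,0,0],[0,0,0],[0,0,0],[0,0,0],[0,0,0],[0,0,0],[0,0,0],[0,0,0],[0,0,0],[0,0,0]],"hand":[8.5,8.5,8.5,8.5,8.5,8.5,8.5,8.5,8.5,8.5,8.5,8.5]}'
python3 -m handwheel '{"slide":[[-3.1,0,-1.4],[-3.1,0,-1.4],[-3.1,0,-1.4],[-3.1,0,-1.4],[-3.1,0,-1.4],[-3.1,0,-1.4],[-3.1,0,-1.4],[-3.3,0,0],[-3.3,0,0],[-3.3,0,0],[-3.3,0,0],[-3.3,0,0]],"turn":[[0,0,0],[0,0,0],[0,0,0],[0,0,0],[0,0,0],[0,0,0],[0,0,0],[0,0,0],[0,0,0],[0,0,0],[0,0,0],[0,0,0]],"hand":[8.5,8.5,8.5,8.5,8.5,8.5,8.5,8.5,8.5,8.5,8.5,8.5]}'
python3 -m handwheel '{"slide":[[-3.3,0,0],[-3.3,0,0],[-3.3,0,0],[0,0,0],[0,0,0],[0,0,0],[0,0,0],[0,0,0],[0,0,0],[0,0,0]],"turn":[[0,0,0],[0,0,0],[0,0,0],[-7,-1,-0.3],[-7,-1,-0.3],[-7,-1,-0.3],[-7,-1,-0.3],[-7,-1,-0.3],[0,0,0],[0,0,0]],"hand":[8.5,8.5,8.5,8.5,8.5,8.5,8.5,8.5,8.5,8.5]}'
python3 - <<'E'
from h import *
C=np.array([447.5,-354.5,0]);yaw=-12.2;xa=np.array([np.cos(np.radians(yaw)),np.sin(np.radians(yaw)),0])
p,R=tgt(C-24*xa+[0,0,36],yaw,35,100);plan(p,R)
E
```

```text
time: 1.5
ee_pos: [408.3, 237.8, 420.7]
eef_rot: [-90.0, -0.0, 72.6]
force: [0.8, -0.3, -0.6]
grip_width: 0.995
time: 2.7
ee_pos: [386.8, -155.7, 420.9]
eef_rot: [-90.0, 0.0, 72.7]
force: [0.5, -0.7, -0.4]
grip_width: 0.992
time: 3.7
ee_pos: [357.8, -249.0, 420.7]
eef_rot: [-124.9, 0.1, 77.8]
force: [-0.3, -0.2, -0.0]
grip_width: 0.996
at [ 357.8 -249.   420.7] t 3.7 turn [-0.12  0.01 -0.07] slide cm in new frame [-8.41 10.94 15.02] old frame [-8.4  10.99 15.  ] F [-0.31 -0.22 -0.01] w 0.996 q [ -46.  -30.  126.   23.   56. -132.]
```

```bash
python3 -m handwheel '{"slide":[[-1.4,1.83,2.5],[-1.4,1.83,2.5],[-1.4,1.83,2.5],[-1.4,1.83,2.5],[-1.4,1.83,2.5],[-1.4,1.83,2.5],[0,0,0],[0,0,0]],"turn":[[0,0,0],[0,0,0],[0,0,0],[0,0,0],[0,0,0],[0,0,0],[0,0,0],[0,0,0]],"hand":[8.5,8.5,8.5,8.5,8.5,8.5,8.5,8.5]}'
python3 - <<'E'
from h import *
C=np.array([447.5,-354.5,0]);yaw=-12.2;xa=np.array([np.cos(np.radians(yaw)),np.sin(np.radians(yaw)),0])
p,R=tgt(C-24*xa+[0,0,36],yaw,35,0);plan(p,R)
w=cam("wrist");im=np.ascontiguousarray(w['img'][:,:,::-1])
ya=np.array([-xa[1],xa[0],0])
for x,y,z in [(40,12,52),(40,-12,52),(-40,12,52),(-40,-12,52),(46,17,10),(-46,17,10),(-46,-17,10),(46,-17,10),(0,0,92)]:
    cv2.circle(im,tuple(int(v) for v in proj(w,C+x*xa+y*ya+[0,0,z]).round()),3,(0,255,255),1)
cv2.imwrite("pics/w1.png",im)
E
```

```text
time: 4.5
ee_pos: [281.9, -318.9, 244.8]
eef_rot: [-124.9, -0.0, 77.8]
force: [0.4, 0.5, 0.1]
grip_width: 0.997
at [ 281.9 -318.9  244.8] t 4.5 turn [-0.06 -0.04  0.01] slide cm in new frame [0.02 9.94 0.07] old frame [0.02 9.94 0.06] F [0.44 0.52 0.13] w 0.997 q [ -62.  -19.  137.   38.   45. -163.]
```

View pics/w1.png

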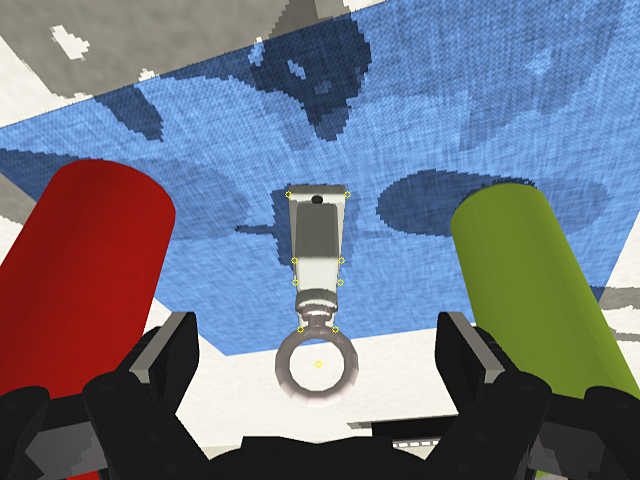

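Wrist view: the projected anchor model sits on the anchor (flange corners at (289,194)/(348,194), eye at (318,365)), with flask left and can right both clear of the fingers. I'm advancing straight in.

```bash
python3 -m handwheel '{"slide":[[0,0,0],[0,1.5,0],[0,1.5,0],[0,1.5,0],[0,1.5,0],[0,1.5,0],[0,1.5,0],[0,0.9,0],[0,0,0],[0,0,0]],"turn":[[0,0,0],[0,0,0],[0,0,0],[0,0,0],[0,0,0],[0,0,0],[0,0,0],[0,0,0],[0,0,0],[0,0,0]],"hand":[6.5,6.5,6.5,6.5,6.5,6.5,6.5,6.5,6.5,6.5]}'
python3 -m handwheel '{"slide":[[0,0,0],[0,0,0],[0,0,0],[0,0,0],[0,0,0],[0,0,0],[0,0,0],[0,0,0]],"turn":[[0,0,0],[0,0,0],[0,0,0],[0,0,0],[0,0,0],[0,0,0],[0,0,0],[0,0,0]],"hand":[2,1,0,0,0,0,0,0]}'
python3 - <<'E'
from h import *
C=np.array([447.5,-354.5,0]);yaw=-12.2;xa=np.array([np.cos(np.radians(yaw)),np.sin(np.radians(yaw)),0])
p,R=tgt(C-24*xa+[0,0,36],yaw,35,0);plan(p,R)
w=cam("wrist");cv2.imwrite("pics/w2.png",w['img'][:,:,::-1])
E
```

```text
time: 5.55
ee_pos: [343.8, -326.7, 172.7]
eef_rot: [-124.3, 0.2, 77.3]
force: [-0.2, 0.2, 0.6]
grip_width: 0.765
time: 6.35
ee_pos: [343.3, -327.3, 172.7]
eef_rot: [-124.3, 0.2, 77.2]
force: [-5.3, -0.3, 5.6]
grip_width: 0.268
at [ 343.3 -327.3  172.7] t 6.35 turn [-0.73 -0.34 -0.49] slide cm in new frame [-0.45  0.49  1.  ] old frame [-0.45  0.51  0.99] F [-5.28 -0.32  5.58] w 0.268 q [ -55.   -4.  132.   45.   32. -167.]
```

The last joint hit its limit (q6 = -167), so the grip sits about 1 cm off, high on the web. I'll release, back off, flip the hand half a turn and grip properly.

```bash
python3 -m handwheel '{"slide":[[0,0,0],[0,0,0],[0,0,0],[0,-1,0],[0,-1.5,0],[0,-1.5,0],[0,-2,0],[0,-2,0],[0,-2,0],[0,0,0]],"turn":[[0,0,0],[0,0,0],[0,0,0],[0,0,0],[0,0,0],[0,0,0],[0,0,0],[0,0,0],[0,0,0],[0,0,0]],"hand":[6.5,6.5,6.5,6.5,6.5,6.5,6.5,6.5,6.5,6.5]}'
python3 -m handwheel '{"slide":[[0,0,0],[0,0,0],[0,0,0],[0,0,0],[0,0,0],[0,0,0],[0,0,0],[0,0,0],[0,0,0],[0,0,0],[0,0,0],[0,0,0]],"turn":[[0,8.5,0],[0,8.5,0],[0,8.5,0],[0,8.5,0],[0,8.5,0],[0,8.5,0],[0,8.5,0],[0,8.5,0],[0,8.5,0],[0,8.5,0],[0,8.5,0],[0,8.5,0]],"hand":[6.5,6.5,6.5,6.5,6.5,6.5,6.5,6.5,6.5,6.5,6.5,6.5]}'
python3 -m handwheel '{"slide":[[0,0,0],[0,0,0],[0,0,0],[0,0,0],[0,0,0],[0,0,0],[0,0,0],[0,0,0],[0,0,0],[0,0,0],[0,0,0]],"turn":[[0,8.5,0],[0,8.5,0],[0,8.5,0],[0,8.5,0],[0,8.5,0],[0,8.5,0],[0,8.5,0],[0,8.5,0],[0,8.5,0],[0,0,0],[0,0,0]],"hand":[6.5,6.5,6.5,6.5,6.5,6.5,6.5,6.5,6.5,6.5,6.5]}'
cat >> h.py <<'E'
tgt0=tgt
FL=np.diag([-1,1,-1])
def tgt(*a,**k):
    p,R=tgt0(*a,**k); return p,R@FL
E
python3 - <<'E'
from h import *
C=np.array([447.5,-354.5,0]);yaw=-12.2;xa=np.array([np.cos(np.radians(yaw)),np.sin(np.radians(yaw)),0])
p,R=tgt(C-24*xa+[0,0,36],yaw,35,0);plan(p,R)
w=cam("wrist");im=np.ascontiguousarray(w['img'][:,:,::-1])
ya=np.array([-xa[1],xa[0],0])
for x,y,z in [(40,12,52),(40,-12,52),(-40,12,52),(-40,-12,52),(46,17,10),(-46,17,10),(-46,-17,10),(46,-17,10),(0,0,92)]:
    cv2.circle(im,tuple(int(v) for v in proj(w,C+x*xa+y*ya+[0,0,z]).round()),3,(0,255,255),1)
cv2.imwrite("pics/w3.png",im)
E
```

```text
time: 7.4
ee_pos: [288.2, -314.6, 257.3]
eef_rot: [-124.4, 0.4, 77.2]
force: [1.3, -1.1, 0.3]
grip_width: 0.765
time: 8.6
ee_pos: [288.7, -313.8, 253.7]
eef_rot: [-81.8, -33.3, -27.5]
force: [-0.8, -0.3, 1.6]
grip_width: 0.76
time: 9.7
ee_pos: [288.6, -313.9, 254.0]
eef_rot: [-55.9, -1.0, -101.3]
force: [0.3, -0.1, -1.0]
grip_width: 0.757
at [ 288.6 -313.9  254. ] t 9.7 turn [0.84 1.32 0.34] slide cm in new frame [ 0.61 10.38 -1.05] old frame [ 0.53 10.4  -0.91] F [ 0.3  -0.13 -1.04] w 0.757 q [-60. -20. 136.  36.  45.  19.]
```

View pics/w3.png

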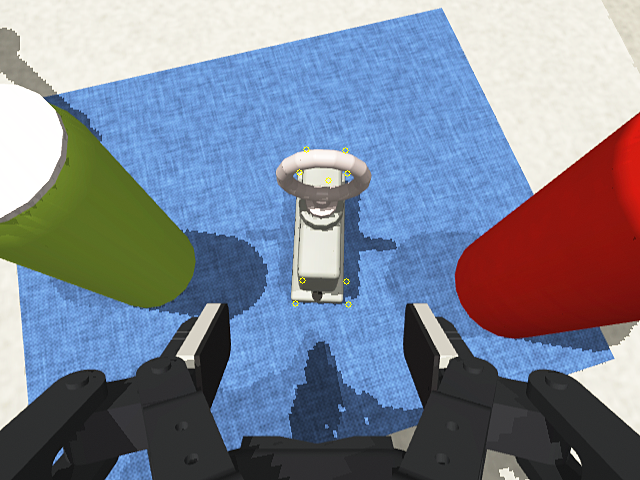

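The anchor moved about 3 mm toward the can (near corners at (291,302)/(343,302) against predicted 295/348) and is still upright.

```bash
python3 -m handwheel '{"slide":[[0.3,0,-0.9],[0,1.5,0],[0,1.5,0],[0,1.5,0],[0,1.5,0],[0,1.5,0],[0,1.5,0],[0,1.3,0],[0,0,0],[0,0,0]],"turn":[[0.84,1.3,0.34],[0,0,0],[0,0,0],[0,0,0],[0,0,0],[0,0,0],[0,0,0],[0,0,0],[0,0,0],[0,0,0]],"hand":[6.5,6.5,6.5,6.5,6.5,6.5,6.5,6.5,6.5,6.5]}'
python3 - <<'E'
from h import *
C=np.array([448.1,-351.6,0]);yaw=-12.2;xa=np.array([np.cos(np.radians(yaw)),np.sin(np.radians(yaw)),0])
p,R=tgt(C-24*xa+[0,0,36],yaw,35,0);plan(p,R)
E
python3 -m handwheel '{"slide":[[0,0,0],[0,0,0],[0,0,0],[0,0,0],[0,0,0],[0,0,0],[0,0,0],[0,0,0]],"turn":[[0,0,0],[0,0,0],[0,0,0],[0,0,0],[0,0,0],[0,0,0],[0,0,0],[0,0,0]],"hand":[2,1,0,0,0,0,0,0]}'
```

```text
time: 10.75
ee_pos: [338.4, -328.1, 165.1]
eef_rot: [-55.0, 0.1, -102.3]
force: [-0.1, -0.1, -0.4]
grip_width: 0.761
at [ 338.4 -328.1  165.1] t 10.75 turn [-0.  -0.1  0. ] slide cm in new frame [-0.02  0.13 -0.18] old frame [-0.02  0.13 -0.18] F [-0.13 -0.12 -0.41] w 0.761 q [-56.  -3. 133.  48.  32.  10.]
time: 11.55
ee_pos: [338.4, -328.4, 166.0]
eef_rot: [-54.9, 0.0, -102.3]
force: [-5.1, 1.9, 6.9]
grip_width: 0.267
```

```bash
python3 -m handwheel '{"slide":[[0,-0.4,0.28],[0,-1.2,0.85],[0,-2.05,1.43],[0,-2.05,1.43],[0,-2.05,1.43],[0,-2.05,1.43],[0,-2.05,1.43],[0,-2.05,1.43],[0,-2.05,1.43],[0,-0.8,0.6],[0,0,0],[0,0,0]],"turn":[[0,0,0],[0,0,0],[0,0,0],[0,0,0],[0,0,0],[0,0,0],[0,0,0],[0,0,0],[0,0,0],[0,0,0],[0,0,0],[0,0,0]],"hand":[0,0,0,0,0,0,0,0,0,0,0,0]}'
python3 - <<'E'
from h import *
yaw=-3.4
H=np.array([625,-13,0]);xa=np.array([np.cos(np.radians(yaw)),np.sin(np.radians(yaw)),0])
G=H-80*xa-24*xa+[0,0,240+22.5-14.6-92+36+0]
p,R=tgt(G,yaw,35,0);plan(p,R); print(p)
E
```

```text
time: 12.75
ee_pos: [338.0, -327.9, 367.7]
eef_rot: [-55.1, 0.2, -102.3]
force: [0.2, 0.2, -6.9]
grip_width: 0.271
at [ 338.  -327.9  367.7] t 12.75 turn [ 0.13 -7.4   4.96] slide cm in new frame [-33.13   8.3    3.34] old frame [-33.88   5.38  -0.98] F [ 0.25  0.24 -6.89] w 0.271 q [-56. -21. 126.  30.  53.  33.]
[432.43519721  -1.55954269 318.86856686]
```

```bash
python3 -m handwheel '{"slide":[[0,0,0],[-1.5,0.4,0.15],[-3.5,0.9,0.35],[-3.5,0.9,0.35],[-3.5,0.9,0.35],[-3.5,0.9,0.35],[-3.5,0.9,0.35],[-3.5,0.9,0.35],[-3.5,0.9,0.35],[-3.5,0.9,0.35],[-3.5,0.9,0.35],[-3.1,0.3,0.1]],"turn":[[0,-3.7,2.5],[0,-3.7,2.5],[0,0,0],[0,0,0],[0,0,0],[0,0,0],[0,0,0],[0,0,0],[0,0,0],[0,0,0],[0,0,0],[0,0,0]],"hand":[0,0,0,0,0,0,0,0,0,0,0,0]}'
python3 -m handwheel '{"slide":[[0,0,0],[0,0,0]],"turn":[[0,0,0],[0,0,0]],"hand":[0,0]}'
python3 - <<'E'
from h import *
yaw=-3.4
H=np.array([625,-13,0]);xa=np.array([np.cos(np.radians(yaw)),np.sin(np.radians(yaw)),0])
G=H-80*xa-24*xa+[0,0,240+22.5-14.6-92+36+0]
p,R=tgt(G,yaw,35,0);plan(p,R); print(p)
s=cam("scene");t=cam("top");w=cam("wrist")
a=crop(s['img'],270,200,80,60,5);a=crop(s['img'],270,220,100,75,4);b=crop(t['img'],310,120,100,75,4)
w_=cv2.resize(w['img'][:,:,::-1],(400,300));cv2.imwrite("pics/w4.png",w['img'][:,:,::-1])
cv2.imwrite("pics/comp2.png",np.vstack([np.hstack([a,b]),np.hstack([w_,w_*0])]))
E
```

```text
time: 13.95
ee_pos: [438.3, 28.7, 313.1]
eef_rot: [-55.4, -0.0, -93.4]
force: [-0.4, 0.4, -5.7]
grip_width: 0.271
time: 14.15
ee_pos: [438.4, 27.7, 314.0]
eef_rot: [-55.3, -0.1, -93.3]
force: [0.2, 0.2, -5.1]
grip_width: 0.27
at [438.4  27.7 314. ] t 14.15 turn [ 0.3   0.13 -0.  ] slide cm in new frame [ 2.95 -0.64 -0.06] old frame [ 2.95 -0.64 -0.07] F [ 0.19  0.19 -5.13] w 0.27 q [ -3. -25. 133.  -0.  37.  90.]
[432.43519721  -1.55954269 318.86856686]
```

View pics/comp2.png

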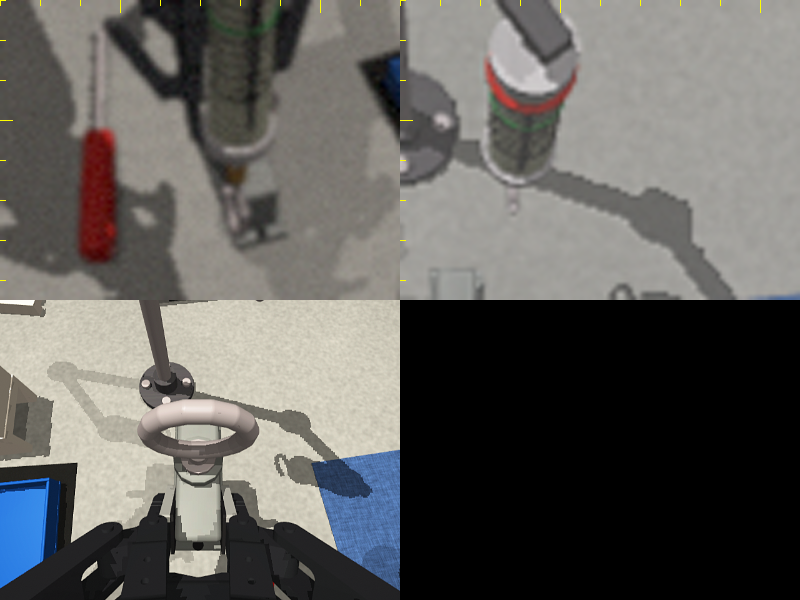

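The hand overshot in y by 29 mm, and the anchor is held upright. I'm correcting that and moving to 45 mm short of the hook, then looking with the wrist camera.

```bash
python3 -m handwheel '{"slide":[[1,0,0],[1,-0.3,0],[0.95,-0.3,0],[0,0.5,0.72],[0,0.5,0.72],[0,0.5,0.72],[0,0.5,0.72],[0,0,0],[0,0,0]],"turn":[[0.3,0.1,0],[0,0,0],[0,0,0],[0,0,0],[0,0,0],[0,0,0],[0,0,0],[0,0,0],[0,0,0]],"hand":[0,0,0,0,0,0,0,0,0]}'
python3 - <<'E'
from h import *
yaw=-3.4
H=np.array([625,-13,0]);xa=np.array([np.cos(np.radians(yaw)),np.sin(np.radians(yaw)),0]);ya=np.array([-xa[1],xa[0],0])
G=H-45*xa-24*xa+[0,0,240+22.5-14.6-92+36+0]
p,R=tgt(G,yaw,35,0);plan(p,R); print(p)
s=cam("scene");t=cam("top");w=cam("wrist")
im=np.ascontiguousarray(w['img'])
st=r.state();R0=Rot.from_euler('xyz',st['eef_rot'],degrees=True).as_matrix();g=st['ee_pos']+155*R0[:,1]
E=g+24*xa+[0,0,56]
print("eye nominal",E.round(1))
for y,z in [(0,0),(0,14.6),(0,22.6),(14.6,0),(-14.6,0),(0,-14.6)]: cv2.circle(im,tuple(int(v) for v in proj(w,E+y*ya+[0,0,z]).round()),2,(255,255,0),1)
for x,z in [(0,240),(-12,259)]: cv2.circle(im,tuple(int(v) for v in proj(w,H+x*xa+[0,0,z]).round()),2,(255,0,255),1)
np.savez("w5.npz",E=E)
a=crop(im,180,100,280,300,2);b=np.vstack([crop(s['img'],300,230,60,75,4),crop(t['img'],310,140,60,75,4)])
cv2.imwrite("pics/comp3.png",np.hstack([a,b]))
E
```

```text
time: 15.2
ee_pos: [469.2, -4.3, 321.5]
eef_rot: [-54.7, -0.0, -93.5]
force: [-0.1, 0.4, -5.8]
grip_width: 0.272
at [469.2  -4.3 321.5] t 15.2 turn [-0.26 -0.03  0.07] slide cm in new frame [-0.06  0.11 -0.31] old frame [-0.06  0.11 -0.31] F [-0.1   0.38 -5.81] w 0.272 q [ -8. -20. 130.   4.  36.  83.]
[467.37359119  -3.63526577 318.86856686]
eye nominal [582.1 -11.3 251.1]
```

View pics/comp3.png

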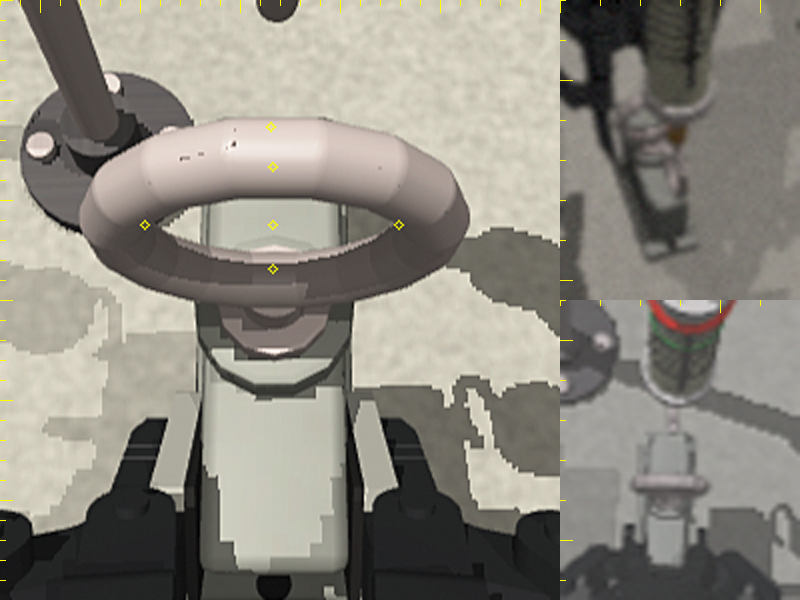

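Ring centred at crop (275,218), within 1 mm sideways of nominal. The hook lies above that crop, so I'm looking there.

```bash
python3 - <<'E'
from h import *
w=cam("wrist");im=np.ascontiguousarray(w['img'])
yaw=-3.4
H=np.array([625,-13,0]);xa=np.array([np.cos(np.radians(yaw)),np.sin(np.radians(yaw)),0])
for x,z in [(0,240),(-12,259)]: u=proj(w,H+x*xa+[0,0,z]);print(u);cv2.circle(im,tuple(int(v) for v in u.round()),2,(255,0,255),1)
cv2.imwrite("pics/w6.png",crop(im,200,0,240,200,3))
o=-w['R'].T@w['t'];print("cam",o,w['f'],w['cx'],w['cy'],"fwd",w['R'][2])
E
```

```text
[312.57603656  89.97662004]
[311.75958434  78.04585986]
cam [545.8862614   -9.32841343 337.745324  ] 406.99687525957404 316.5599770754017 242.00539120721862 fwd [ 0.31721629 -0.01960255 -0.9481506 ]
```

View pics/w6.png

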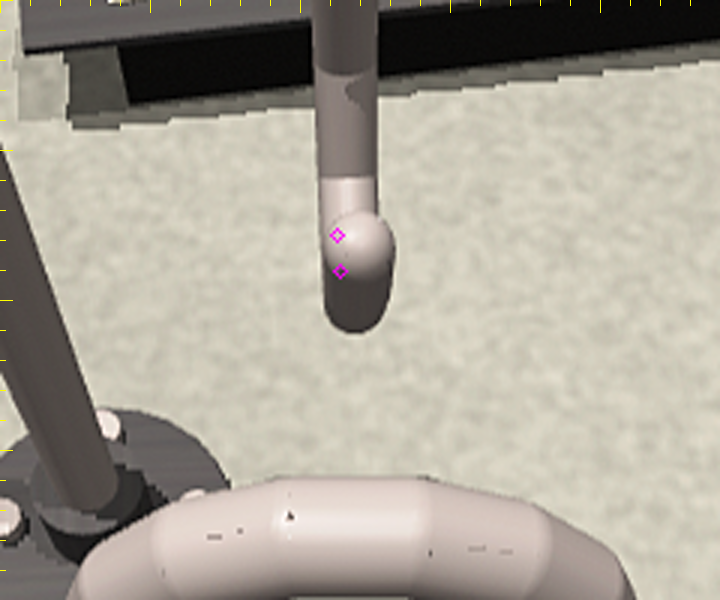

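Hook tip at full pixel (320,82), hook bottom at (318,110): laterally in line with the ring (317.5) within about 0.5 mm. Estimated hook x is about 627, with the ring roughly 45 mm short of it. I'll creep 22 mm and look.

```bash
python3 -m handwheel '{"slide":[[0.05,0.24,0.29],[0,0.24,0.28],[0,0.23,0.28],[0,0.23,0.28],[0,0.23,0.28],[0,0.23,0.28],[0,0,0],[0,0,0]],"turn":[[0,0,0],[0,0,0],[0,0,0],[0,0,0],[0,0,0],[0,0,0],[0,0,0],[0,0,0]],"hand":[0,0,0,0,0,0,0,0]}'
python3 - <<'E'
from h import *
w=cam("wrist");s=cam("scene");im=w['img']
st=r.state();R0=Rot.from_euler('xyz',st['eef_rot'],degrees=True).as_matrix();print("g",(st['ee_pos']+155*R0[:,1]).round(1),st['force'].round(1))
print("cam",(-w['R'].T@w['t']).round(1),w['R'][2].round(3))
cv2.imwrite("pics/w7.png",np.hstack([crop(im,220,50,200,190,3),crop(s['img'],310,240,48,142,4)[:570,:190]]))
E
```

```text
time: 16.2
ee_pos: [490.8, -6.4, 320.1]
eef_rot: [-54.7, -0.0, -93.5]
force: [0.8, -0.5, -5.2]
grip_width: 0.27
g [580.1 -11.9 193.7] [ 0.5  0.1 -5.2]
cam [568.  -11.4 336.3] [ 0.317 -0.02  -0.948]Traceback (most recent call last):
  File "<stdin>", line 5, in <module>
    return _nx.concatenate(arrs, 1, dtype=dtype, casting=casting)
           ~~~~~~~~~~~~~~~^^^^^^^^^^^^^^^^^^^^^^^^^^^^^^^^^^^^^^^
ValueError: all the input array dimensions except for the concatenation axis must match exactly, but along dimension 0, the array at index 0 has size 570 and the array at index 1 has size 568
```

```bash
python3 - <<'E'
from h import *
w=cam("wrist");s=cam("scene")
np.savez("w7.npz",w=w['img'],s=s['img'])
cv2.imwrite("pics/w7.png",np.hstack([crop(w['img'],220,50,200,190,3),crop(s['img'],310,200,40,114,5)]))
E
```

```text
(no output)
```

View pics/w7.png

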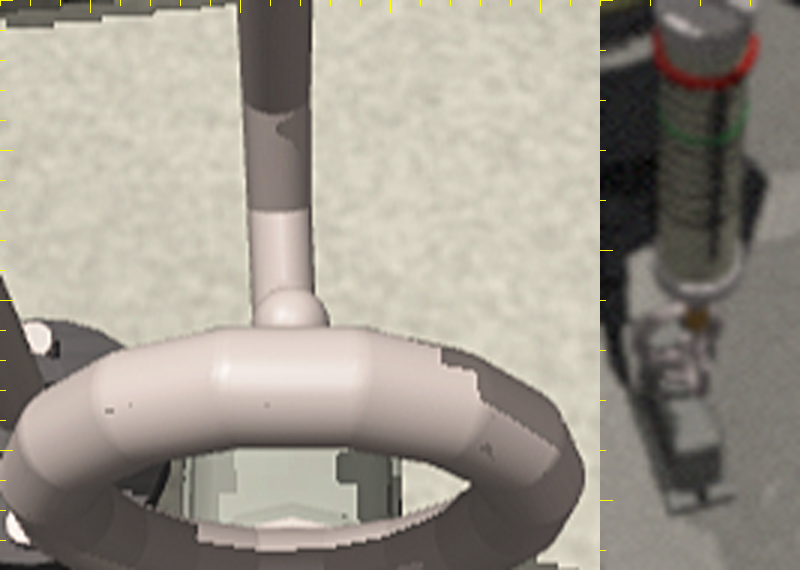

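Tip ball at crop (291,322), right on the ring's centre line (294). Parallax puts the tip about 12 mm ahead of the ring plane and the bar's underside about 8 mm over the tip. I'll lower 3.5 mm, then creep over the tip.

```bash
python3 -m handwheel '{"slide":[[0,0.15,-0.1],[0,0.14,-0.1],[0,0,0],[0,0.18,0.26],[0,0.18,0.26],[0,0.18,0.26],[0,0.18,0.26],[0,0.2,0.27],[0,0,0],[0,0,0]],"turn":[[0,0,0],[0,0,0],[0,0,0],[0,0,0],[0,0,0],[0,0,0],[0,0,0],[0,0,0],[0,0,0],[0,0,0]],"hand":[0,0,0,0,0,0,0,0,0,0]}'
python3 - <<'E'
from h import *
w=cam("wrist");s=cam("scene");t=cam("top")
st=r.state();print(st['ee_pos'].round(1),st['force'].round(1),st['wrist_torque'].round(2))
np.savez("w8.npz",w=w['img'],s=s['img'],t=t['img'])
cv2.imwrite("pics/w8.png",np.hstack([crop(w['img'],220,50,200,190,3),crop(s['img'],310,200,40,114,5)]))
E
```

```text
time: 17.4
ee_pos: [506.9, -7.3, 316.7]
eef_rot: [-54.7, -0.0, -93.5]
force: [-0.1, -0.9, -5.4]
grip_width: 0.274
[506.7  -7.3 316.7] [ 0.3 -0.6 -5.6] [ 0.03  0.82 -0.01]
```

View pics/w8.png

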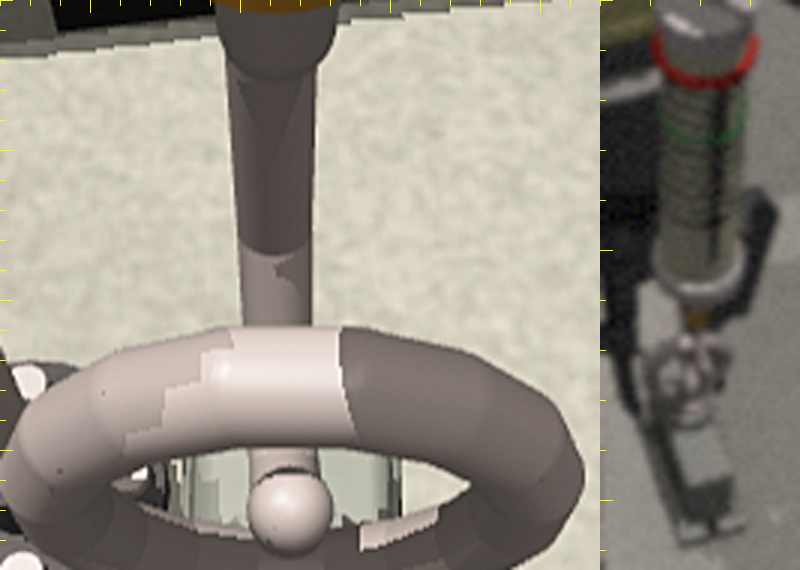

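Tip ball (291,508) is now inside the hole in front of the bar, with the shank behind it and no contact force. Now 8 mm further, then lower slowly.

```bash
python3 -m handwheel '{"slide":[[0,0.23,0.33],[0,0.23,0.33],[0,0,0],[0,0.41,-0.29],[0,0.41,-0.29],[0,0.41,-0.29],[0,0.41,-0.29],[0,0.41,-0.29],[0,0,0],[0,0,0]],"turn":[[0,0,0],[0,0,0],[0,0,0],[0,0,0],[0,0,0],[0,0,0],[0,0,0],[0,0,0],[0,0,0],[0,0,0]],"hand":[0,0,0,0,0,0,0,0,0,0]}'
python3 -m handwheel '{"slide":[[0,0.33,-0.23],[0,0.33,-0.23],[0,0.33,-0.23],[0,0.33,-0.23],[0,0.33,-0.23],[0,0,0],[0,0,0]],"turn":[[0,0,0],[0,0,0],[0,0,0],[0,0,0],[0,0,0],[0,0,0],[0,0,0]],"hand":[0,0,0,0,0,0,0]}'
python3 - <<'E'
from h import *
F=[]
w=cam("wrist");s=cam("scene")
for i in range(3): cam("top");st=r.state();print(st['ee_pos'].round(1),st['force'].round(1),st['wrist_torque'].round(2))
np.savez("w9.npz",w=w['img'],s=s['img'])
E
```

```text
time: 18.55
ee_pos: [514.9, -7.9, 291.7]
eef_rot: [-54.7, -0.0, -93.5]
force: [-1.5, -1.0, -5.4]
grip_width: 0.273
time: 19.25
ee_pos: [514.9, -7.9, 271.5]
eef_rot: [-54.7, -0.0, -93.5]
force: [-1.9, -0.6, -2.1]
grip_width: 0.271
[514.9  -7.9 271.7] [-2.   1.2 -2.4] [ 0.06  0.64 -0.02]
[515.   -7.9 271.7] [-1.4 -0.3 -1.8] [ 0.04  0.7  -0.04]
[515.   -7.9 271.7] [-1.6 -0.1 -1.8] [ 0.04  0.69 -0.03]
```

```bash
cat >> h.py <<'E'
def collar(img,d,X=627,Y=-13.):
    sub=img[185:290,318:345].astype(int);R,G,B=sub[...,0],sub[...,1],sub[...,2]
    out=[]
    for m in ((R>110)&(R>1.8*G)&(R>1.8*B),(G>1.25*R)&(G>1.2*B)):
        v,u=np.nonzero(m); out.append((len(v),u.mean()+318,v.mean()+185,v.min()+185,v.max()+185) if len(v) else None)
    print(out)
E
python3 - <<'E'
from h import *
for f in("w7","w9"): collar(np.load(f+".npz")['s'],None)
s=cam("scene")
for z in (500,490,480,470,460,450,440,430,420): print(z,proj(s,[627,-13,z]).round(1))
E
```

```text
[(14, np.float64(339.2857142857143), np.float64(210.64285714285714), np.int64(207), np.int64(213)), (27, np.float64(329.25925925925924), np.float64(226.55555555555554), np.int64(221), np.int64(232))]
[(20, np.float64(338.5), np.float64(219.5), np.int64(215), np.int64(223)), (22, np.float64(329.54545454545456), np.float64(229.8181818181818), np.int64(226), np.int64(255))]
500 [330.2 205.1]
490 [330.1 208.3]
480 [330.  211.4]
470 [329.9 214.5]
460 [329.8 217.5]
450 [329.7 220.5]
440 [329.6 223.5]
430 [329.5 226.4]
420 [329.4 229.3]
```

```bash
python3 -m handwheel '{"slide":[[0,-0.09,-0.12],[0,0.33,-0.23],[0,0.33,-0.23],[0,0.33,-0.23],[0,0.33,-0.23],[0,0.33,-0.23],[0,0,0],[0,0,0],[0,0,0]],"turn":[[0,0,0],[0,0,0],[0,0,0],[0,0,0],[0,0,0],[0,0,0],[0,0,0],[0,0,0],[0,0,0]],"hand":[0,0,0,0,0,0,0,0,0]}'
python3 - <<'E'
from h import *
for i in range(4): s=cam("scene");st=r.state();print(st['ee_pos'].round(1),st['force'].round(1),st['wrist_torque'].round(2))
collar(s['img'],s)
E
```

```text
time: 20.45
ee_pos: [513.9, -7.9, 251.9]
eef_rot: [-54.6, -0.0, -93.5]
force: [3.6, -0.7, -0.4]
grip_width: 0.27
[513.9  -7.8 252. ] [ 3.5  0.1 -1. ] [-0.02  0.14 -0.03]
[513.9  -7.9 252. ] [ 4.2 -0.3 -0.4] [-0.01  0.13  0.04]
[513.8  -7.8 251.9] [ 3.7 -1.  -0.8] [ 0.03  0.15 -0.06]
[513.8  -7.9 251.9] [ 3.8 -0.2 -0.9] [-0.07  0.1  -0.02]
[(16, np.float64(338.0), np.float64(226.1875), np.int64(223), np.int64(229)), (17, np.float64(329.47058823529414), np.float64(228.58823529411765), np.int64(188), np.int64(260))]
```

```bash
python3 -m handwheel '{"slide":[[0,0.04,0.06],[0,0.2,-0.14],[0,0.2,-0.14],[0,0,0],[0,0,0],[0,0,0]],"turn":[[0,0,0],[0,0,0],[0,0,0],[0,0,0],[0,0,0],[0,0,0]],"hand":[0,0,0,0,0,0]}'
python3 - <<'E'
from h import *
for i in range(4): s=cam("scene");st=r.state();print(st['ee_pos'].round(1),st['force'].round(1),st['wrist_torque'].round(2))
collar(s['img'],s)
E
```

```text
time: 21.25
ee_pos: [514.3, -7.9, 246.6]
eef_rot: [-54.7, -0.0, -93.5]
force: [0.5, -0.7, -0.3]
grip_width: 0.274
[514.3  -7.9 246.6] [ 0.4 -0.2 -1. ] [-0.04  0.28 -0.04]
[514.3  -7.8 246.6] [ 0.6 -0.8  0. ] [-0.05  0.23 -0.07]
[514.3  -7.9 246.6] [ 0.5 -1.3  0. ] [-0.04  0.28 -0.03]
[514.4  -7.9 246.7] [-0.   0.1  0.3] [ 0.03  0.26 -0.06]
[(20, np.float64(336.85), np.float64(228.8), np.int64(224), np.int64(232)), (28, np.float64(330.32142857142856), np.float64(231.89285714285714), np.int64(224), np.int64(268))]
```

Forces are about zero, so the scale carries the anchor. Now releasing and backing out.

```bash
python3 -m handwheel '{"slide":[[0,0,0],[0,0,0],[0,0,0],[0,0,0],[0,0,0],[0,0,0],[0,0,0]],"turn":[[0,0,0],[0,0,0],[0,0,0],[0,0,0],[0,0,0],[0,0,0],[0,0,0]],"hand":[2.8,3.4,4.2,5,6,6,6]}'
python3 -m handwheel '{"slide":[[0,-0.5,0],[0,-1,0],[0,-1,0],[0,-1,0],[0,-1,0],[0,-0.5,0],[0,0,0],[0,0,0],[0,0,0],[0,0,0],[0,0,0],[0,0,0]],"turn":[[0,0,0],[0,0,0],[0,0,0],[0,0,0],[0,0,0],[0,0,0],[0,0,0],[0,0,0],[0,0,0],[0,0,0],[0,0,0],[0,0,0]],"hand":[6,6,6,6,6,6,6,6,6,6,6,6]}'
python3 -m handwheel '{"slide":[[0,0,0],[0,0,0],[0,0,0],[0,0,0],[0,0,0],[0,0,0],[0,0,0],[0,0,0],[0,0,0],[0,0,0],[0,0,0],[0,0,0]],"turn":[[0,0,0],[0,0,0],[0,0,0],[0,0,0],[0,0,0],[0,0,0],[0,0,0],[0,0,0],[0,0,0],[0,0,0],[0,0,0],[0,0,0]],"hand":[6,6,6,6,6,6,6,6,6,6,6,6]}'
python3 - <<'E'
from h import *
s=cam("scene");collar(s['img'],s);w=cam("wrist");w0=w['img']
for i in range(8): w1=cam("wrist")['img']
s=cam("scene");collar(s['img'],s);print("wrist change 0.4s",np.abs(w1.astype(int)-w0)[:300].mean())
cv2.imwrite("pics/w10.png",np.hstack([cv2.resize(w1[:,:,::-1],(600,450)),crop(s['img'],310,200,40,90,5)]))
E
```

```text
time: 22.15
ee_pos: [514.4, -7.9, 246.7]
eef_rot: [-54.7, -0.0, -93.5]
force: [0.2, 0.0, 0.4]
grip_width: 0.702
time: 23.35
ee_pos: [485.6, -6.1, 287.2]
eef_rot: [-54.7, -0.0, -93.5]
force: [-0.8, -0.4, 0.0]
grip_width: 0.703
time: 24.55
ee_pos: [485.6, -6.1, 287.5]
eef_rot: [-54.7, -0.0, -93.5]
force: [1.6, -0.2, -0.2]
grip_width: 0.701
[(23, np.float64(337.17391304347825), np.float64(228.47826086956522), np.int64(223), np.int64(232)), (24, np.float64(330.6666666666667), np.float64(227.125), np.int64(224), np.int64(238))]
[(21, np.float64(337.0952380952381), np.float64(228.61904761904762), np.int64(224), np.int64(232)), (25, np.float64(330.44), np.float64(227.12), np.int64(224), np.int64(239))]
wrist change 0.4s 0.49616493055555555
```

View pics/w10.png

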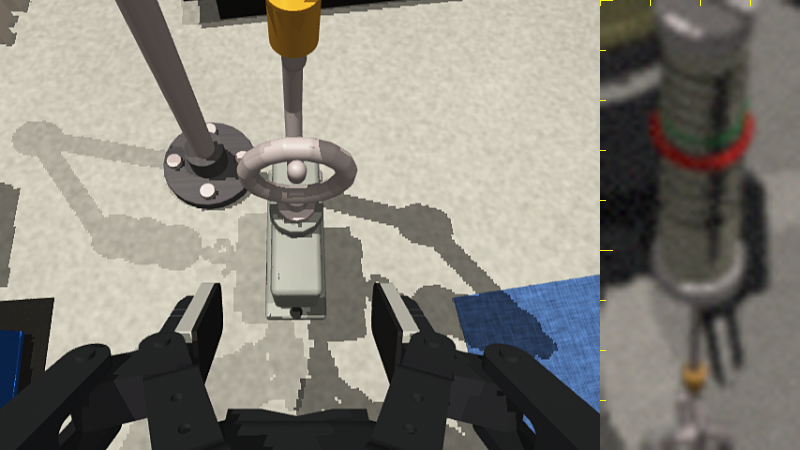

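The anchor hangs by its eye from the hook, fingers clear (hook ball at (296,172) inside the ring). The red collar (crop y about 158) is below the green ring (about 137) by some 15 mm, so roughly 550 g. The wrist force of about 5.4 N while carrying agrees, so it goes in the blue tray. I'll wait another second, then regrip.

```bash
python3 -m handwheel '{"slide":[[0,0,0],[0,0,0],[0,0,0],[0,0,0],[0,0,0],[0,0,0],[0,0,0],[0,0,0],[0,0,0],[0,0,0]],"turn":[[0,0,0],[0,0,0],[0,0,0],[0,0,0],[0,0,0],[0,0,0],[0,0,0],[0,0,0],[0,0,0],[0,0,0]],"hand":[6,6,6,6,6,6,6,6,6,6]}'
python3 -m handwheel '{"slide":[[0,0.5,0],[0,1,0],[0,1,0],[0,1,0],[0,1,0],[0,0.5,0],[0,0,0],[0,0,0]],"turn":[[0,0,0],[0,0,0],[0,0,0],[0,0,0],[0,0,0],[0,0,0],[0,0,0],[0,0,0]],"hand":[6,6,6,6,6,6,6,6]}'
python3 -m handwheel '{"slide":[[0,0,0],[0,0,0],[0,0,0],[0,0,0],[0,0,0],[0,0,0],[0,0,0],[0,0,0],[0,0,0],[0,0,0]],"turn":[[0,0,0],[0,0,0],[0,0,0],[0,0,0],[0,0,0],[0,0,0],[0,0,0],[0,0,0],[0,0,0],[0,0,0]],"hand":[5,4,3.4,2.8,2.4,2,1,0,0,0]}'
python3 - <<'E'
from h import *
w=cam("wrist");s=cam("scene");np.savez("w11.npz",w=w['img']);collar(s['img'],s);st=r.state();print(st['ee_pos'].round(1),st['force'].round(1))
E
```

```text
time: 26.1
ee_pos: [485.6, -6.1, 287.5]
eef_rot: [-54.7, -0.0, -93.5]
force: [-0.6, -0.2, -0.1]
grip_width: 0.699
time: 26.9
ee_pos: [514.5, -7.9, 246.6]
eef_rot: [-54.7, -0.0, -93.5]
force: [0.6, 0.4, 0.1]
grip_width: 0.701
time: 27.9
ee_pos: [514.4, -7.9, 246.7]
eef_rot: [-54.7, -0.0, -93.5]
force: [-0.6, -0.8, 0.5]
grip_width: 0.276
[(21, np.float64(337.2857142857143), np.float64(228.57142857142856), np.int64(224), np.int64(232)), (27, np.float64(331.1111111111111), np.float64(228.14814814814815), np.int64(225), np.int64(261))]
[514.4  -7.9 246.7] [-0.5 -0.9 -0.1]
```

```bash
python3 -m handwheel '{"slide":[[0,-0.41,0.29],[0,-0.41,0.29],[0,-0.41,0.29],[0,-0.41,0.29],[0,-0.41,0.29],[0,-0.41,0.29],[0,-0.41,0.29],[0,-0.41,0.29],[0,-0.41,0.29],[0,-0.41,0.29],[0,-0.41,0.29],[0,-0.41,0.29]],"turn":[[0,0,0],[0,0,0],[0,0,0],[0,0,0],[0,0,0],[0,0,0],[0,0,0],[0,0,0],[0,0,0],[0,0,0],[0,0,0],[0,0,0]],"hand":[0,0,0,0,0,0,0,0,0,0,0,0]}'
python3 -m handwheel '{"slide":[[0,-0.41,0.29],[0,-0.41,0.29],[0,0,0],[0,0,0],[0,0,0]],"turn":[[0,0,0],[0,0,0],[0,0,0],[0,0,0],[0,0,0]],"hand":[0,0,0,0,0]}'
python3 - <<'E'
from h import *
w=cam("wrist")['img'];s=cam("scene");collar(s['img'],s);st=r.state();print(st['ee_pos'].round(1),st['eef_rot'].round(1),st['force'].round(1),st['wrist_torque'].round(2))
a=np.load("w8.npz")['w']
np.savez("w12.npz",w=w)
# flange/foot end and ring sides: template-match patches of w8 into w
for n,(x,y,W,H) in dict(ringL=(215,170,40,60),ringR=(385,170,40,60),web=(280,230,80,60)).items():
    m=cv2.matchTemplate(w[y-20:y+H+20,x-20:x+W+20],a[y:y+H,x:x+W],cv2.TM_CCOEFF_NORMED);_,v,_,l=cv2.minMaxLoc(m);print(n,l[0]-20,l[1]-20,round(v,2))
E
```

```text
time: 29.2
ee_pos: [514.0, -7.7, 306.6]
eef_rot: [-54.8, -0.0, -93.5]
force: [0.0, 0.1, -5.0]
grip_width: 0.271
time: 29.7
ee_pos: [514.2, -7.8, 316.6]
eef_rot: [-54.7, -0.0, -93.5]
force: [-0.6, 0.0, -5.7]
grip_width: 0.27
[(13, np.float64(339.15384615384613), np.float64(210.84615384615384), np.int64(207), np.int64(213)), (30, np.float64(329.1), np.float64(227.3), np.int64(222), np.int64(246))]
[514.2  -7.8 316.6] [-54.7  -0.  -93.5] [ 0.7 -0.5 -5.6] [0.06 0.91 0.02]
ringL -1 7 0.93
ringR -2 3 0.99
web 0 3 0.58
```

```bash
python3 -m handwheel '{"slide":[[0,-0.08,0.06],[0,-0.17,-0.25],[0,-0.17,-0.25],[0,-0.17,-0.25],[0,-0.17,-0.25],[0,0,0]],"turn":[[0,0,0],[0,0,0],[0,0,0],[0,0,0],[0,0,0],[0,0,0]],"hand":[0,0,0,0,0,0]}'
python3 -m handwheel '{"slide":[[0,-0.17,-0.25],[0,-0.17,-0.25],[0,-0.17,-0.25],[0,-0.17,-0.25],[0,0,0]],"turn":[[0,0,0],[0,0,0],[0,0,0],[0,0,0],[0,0,0]],"hand":[0,0,0,0,0]}'
```

```text
time: 30.4
ee_pos: [501.9, -7.0, 317.7]
eef_rot: [-54.7, -0.0, -93.5]
force: [-0.3, -0.9, -5.7]
grip_width: 0.274
time: 30.9
ee_pos: [489.8, -6.3, 317.4]
eef_rot: [-54.7, -0.0, -93.5]
force: [0.6, 0.2, -5.3]
grip_width: 0.274
```

```bash
python3 -m handwheel '{"slide":[[0,-1.1,-1.6],[0,-1.1,-1.6],[0,-1.1,-1.6],[0,0,0],[0,0,0],[0,0,0],[0,0,0]],"turn":[[0,0,0],[0,0,0],[0,0,0],[0,-6.3,4.45],[0,-6.3,4.45],[0,0,0],[0,0,0]],"hand":[0,0,0,0,0,0,0]}'
python3 - <<'E'
from h import *
yaw=12.;xa=np.array([np.cos(np.radians(yaw)),np.sin(np.radians(yaw)),0])
G=np.array([506,254,0])-24*xa+[0,0,37+4+60]
p,R=tgt(G,yaw,35.3,0);plan(p,R);print(p)
t=cam("top")['img'].astype(int)
E
```

```text
time: 31.6
ee_pos: [432.1, -3.1, 316.8]
eef_rot: [-54.7, -0.1, -79.1]
force: [0.4, 0.4, -5.6]
grip_width: 0.274
at [432.1  -3.1 316.8] t 31.6 turn [ 0.04 -0.88  0.72] slide cm in new frame [-23.61   7.98  -4.17] old frame [-23.64   7.69  -4.53] F [ 0.41  0.36 -5.63] w 0.274 q [-10. -26. 134.  19.  40.  58.]
[394.91380001 230.38789928 227.50132646]
```

```bash
python3 -m handwheel '{"slide":[[-2.95,1,-0.52],[-2.95,1,-0.52],[-2.95,1,-0.52],[-2.95,1,-0.52],[-2.95,1,-0.52],[-2.95,1,-0.52],[-2.95,1,-0.52],[-2.95,1,-0.52],[0,0,0],[0,0,0],[0,0,0]],"turn":[[0,-0.9,0.7],[0,0,0],[0,0,0],[0,0,0],[0,0,0],[0,0,0],[0,0,0],[0,0,0],[0,0,0],[0,0,0],[0,0,0]],"hand":[0,0,0,0,0,0,0,0,0,0,0]}'
python3 - <<'E'
from h import *
yaw=12.;xa=np.array([np.cos(np.radians(yaw)),np.sin(np.radians(yaw)),0])
G=np.array([506,254,0])-24*xa+[0,0,37+4+60]
p,R=tgt(G,yaw,35.3,0);plan(p,R)
t=cam("top");w=cam("wrist");s=cam("scene")
cv2.imwrite("pics/w13.png",np.hstack([cv2.resize(w['img'][:,:,::-1],(400,300)),crop(t['img'],150,180,133,100,3)[:300]]))
E
```

```text
time: 32.75
ee_pos: [395.0, 230.4, 227.6]
eef_rot: [-54.7, 0.0, -77.8]
force: [-1.0, 0.6, -5.3]
grip_width: 0.272
at [395.  230.4 227.6] t 32.75 turn [ 0.    0.11 -0.11] slide cm in new frame [ 0.    0.01 -0.01] old frame [ 0.    0.01 -0.01] F [-1.    0.62 -5.33] w 0.272 q [ 25. -14. 135. -18.  25. 117.]
```

View pics/w13.png

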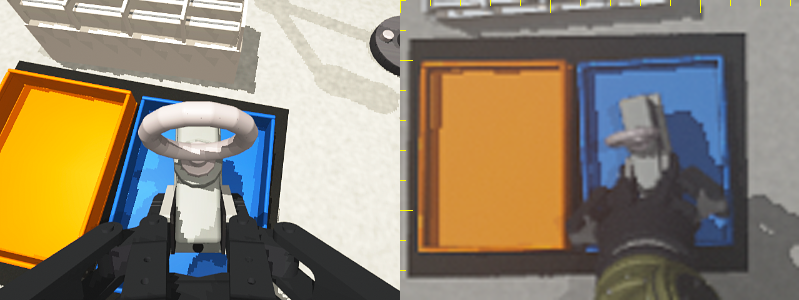

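Anchor held upright above the blue tray, clear of its walls. Joint 5 (25°) would near its lower limit on the way down, so I'll turn the hand to yaw -5° first.

```bash
python3 -m handwheel '{"slide":[[0,0,0],[0,0,0],[0,0,0],[0,0,0],[0,0,0]],"turn":[[0,4.63,-3.27],[0,4.63,-3.27],[0,4.63,-3.27],[0,0,0],[0,0,0]],"hand":[0,0,0,0,0]}'
python3 - <<'E'
from h import *
yaw=-5.;xa=np.array([np.cos(np.radians(yaw)),np.sin(np.radians(yaw)),0])
G=np.array([506,252,0])-24*xa+[0,0,37+4+40]
p,R=tgt(G,yaw,35.3,0);plan(p,R);print(p)
E
```

```text
time: 33.4
ee_pos: [394.9, 230.3, 227.6]
eef_rot: [-54.7, 0.1, -94.7]
force: [0.4, -0.6, -6.0]
grip_width: 0.272
at [394.9 230.3 227.6] t 33.4 turn [ 0.01  0.19 -0.22] slide cm in new frame [-3.13  1.36 -1.55] old frame [-3.13  1.37 -1.54] F [ 0.44 -0.56 -5.95] w 0.272 q [ 27. -12. 133. -35.  33. 147.]
[392.86422849 261.89809745 207.50132646]
```

```bash
python3 -m handwheel '{"slide":[[-0.7,0.46,-0.5],[-0.7,0.46,-0.5],[-0.6,0.45,-0.54],[0,0.41,-0.29],[0,0.41,-0.29],[0,0.41,-0.29],[0,0.41,-0.29],[0,0,0],[0,0,0],[0,0,0]],"turn":[[0,0,0],[0,0,0],[0,0,0],[0,0,0],[0,0,0],[0,0,0],[0,0,0],[0,0,0],[0,0,0],[0,0,0]],"hand":[0,0,0,0,0,0,0,0,0,0]}'
python3 - <<'E'
from h import *
yaw=-5.;xa=np.array([np.cos(np.radians(yaw)),np.sin(np.radians(yaw)),0])
G=np.array([506,241,0])-24*xa+[0,0,37+4]
p,R=tgt(G,yaw,35.3,0);plan(p,R);print(p)
E
```

```text
time: 34.4
ee_pos: [391.9, 250.9, 187.4]
eef_rot: [-54.7, 0.0, -94.8]
force: [0.1, 0.0, -5.0]
grip_width: 0.268
at [391.9 250.9 187.4] t 34.4 turn [ 0.02  0.16 -0.14] slide cm in new frame [-0.01  1.68 -1.07] old frame [-0.01  1.68 -1.07] F [ 0.1   0.02 -5.05] w 0.268 q [ 30.  -6. 133. -42.  30. 158.]
[392.86422849 250.89809745 167.50132646]
```

```bash
python3 -m handwheel '{"slide":[[0,0.33,-0.23],[0,0.33,-0.23],[0,0.33,-0.23],[0,0.16,-0.12],[0,0,0],[0,0,0]],"turn":[[0,0,0],[0,0,0],[0,0,0],[0,0,0],[0,0,0],[0,0,0]],"hand":[0,0,0,0,0,0]}'
python3 -m handwheel '{"slide":[[0,0.16,-0.12],[0,0,0],[0,0,0]],"turn":[[0,0,0],[0,0,0],[0,0,0]],"hand":[0,0,0]}'
python3 -m handwheel '{"slide":[[0,0.16,-0.12],[0,0,0],[0,0,0]],"turn":[[0,0,0],[0,0,0],[0,0,0]],"hand":[0,0,0]}'
```

```text
time: 35.0
ee_pos: [391.7, 250.8, 172.9]
eef_rot: [-54.8, -0.0, -94.8]
force: [-0.5, -1.0, -5.0]
grip_width: 0.275
time: 35.3
ee_pos: [392.0, 251.0, 171.6]
eef_rot: [-54.7, 0.0, -94.8]
force: [0.9, -0.8, -3.5]
grip_width: 0.272
time: 35.6
ee_pos: [392.7, 251.4, 170.8]
eef_rot: [-54.5, 0.1, -94.8]
force: [-3.5, -2.4, 5.9]
grip_width: 0.271
```

Touchdown (Fz went from -5 to +6). Releasing and backing out along the tool axis.

```bash
python3 -m handwheel '{"slide":[[0,-0.08,0.06],[0,0,0],[0,0,0],[0,0,0],[0,0,0],[0,0,0],[0,0,0]],"turn":[[0,0,0],[0,0,0],[0,0,0],[0,0,0],[0,0,0],[0,0,0],[0,0,0]],"hand":[0,2.8,3.4,4.2,5,5.5,5.5]}'
python3 -m handwheel '{"slide":[[0,-0.5,0],[0,-1,0],[0,-1.5,0],[0,-2,0],[0,-2.5,0],[0,-2.5,0],[0,-2.5,0],[0,-2.5,0],[0,0,0],[0,0,0]],"turn":[[0,0,0],[0,0,0],[0,0,0],[0,0,0],[0,0,0],[0,0,0],[0,0,0],[0,0,0],[0,0,0],[0,0,0]],"hand":[5.5,5.5,5.5,5.5,5.5,5.5,5.5,5.5,5.5,5.5]}'
python3 - <<'E'
from h import *
t=cam("top");w=cam("wrist");s=cam("scene")
np.savez("fin.npz",w=w['img'],t=t['img'],s=s['img'])
cv2.imwrite("pics/fin.png",np.hstack([cv2.resize(w['img'][:,:,::-1],(400,300)),crop(s['img'],360,200,100,75,4)]))
im=t['img'][195:265,208:265].astype(int)
m=(im.max(2)-im.min(2)<25)&(im.mean(2)>110);v,u=np.nonzero(m);print("grey px",len(v),onz(t,(u.mean()+208,v.mean()+195),50).round(0))
# predicted model keypoints vs wrist image: print eye & corner pixels
E
```

```text
time: 36.3
ee_pos: [391.6, 250.8, 169.9]
eef_rot: [-54.8, -0.0, -94.8]
force: [0.5, 0.2, -1.0]
grip_width: 0.647
time: 37.3
ee_pos: [305.1, 258.2, 293.1]
eef_rot: [-54.7, 0.1, -94.7]
force: [0.6, -0.1, -0.2]
grip_width: 0.643
grey px 276 [506. 244.  50.]
```

```bash
python3 - <<'E'
from h import *
from scipy.optimize import minimize
w=cam("wrist");s=cam("scene");t=cam("top")
def box(a,b,z0,z1): return [(x,y,z) for x in(-a,a) for y in(-b,b) for z in(z0,z1)]
an=np.linspace(0,2*np.pi,40)
parts=[box(46,17,0,10),box(40,12,10,52)]
def mask(d,P):
    x,y,yaw,rx,ry=P;R=Rot.from_euler('xyz',[rx,ry,yaw],degrees=True).as_matrix();o=np.array([x,y,4.])
    m=np.zeros((480,640),np.uint8)
    for p in parts: cv2.fillConvexPoly(m,cv2.convexHull(np.array([proj(d,o+R@np.array(q))*16 for q in p],np.int32)),1,shift=4)
    ring=lambda k:np.array([proj(d,o+R@np.array([0,k*np.cos(a),92+k*np.sin(a)]))*16 for a in an],np.int32)
    rm=np.zeros_like(m);cv2.fillPoly(rm,[ring(22.6)],1,shift=4);cv2.fillPoly(rm,[ring(14.6)],0,shift=4)
    return m|rm
D=[]
for d in (w,s,t):
    i=d['img'].astype(int);g=((i[...,2]-i[...,0])<45)&(i.mean(2)>60)
    roi=cv2.dilate(mask(d,(506,243,-5,0,0)),np.ones((25 if d is w else 9,)*2,np.uint8)); D.append((d,g&(roi>0)))
def cost(P): return -sum((mask(d,P)&g).sum()/((mask(d,P)|g).sum()) for d,g in D)
for ry in(-10,-5,0,5,10): print("pitch",ry,round(cost((506,243,-5,0,ry)),3),"roll",ry,round(cost((506,243,-5,ry,0)),3))
r_=minimize(cost,(506,243,-5,0,0),method="Nelder-Mead",options=dict(initial_simplex=np.array([(506,243,-5,0,0)]+[tuple(np.array((506,243,-5,0,0))+np.eye(5)[k]*5) for k in range(5)]),maxiter=300))
print(r_.x.round(1),r_.fun, [round((mask(d,r_.x)&g).sum()/((mask(d,r_.x)|g).sum()),2) for d,g in D])
st=r.state();print(st['time'],st['force'].round(1))
E
```

```text
pitch -10 -1.984 roll -10 -1.84
pitch -5 -2.1 roll -5 -1.984
pitch 0 -2.273 roll 0 -2.273
pitch 5 -2.026 roll 5 -2.158
pitch 10 -1.929 roll 10 -1.956
[507.1 242.7  -3.4   1.4  -0.9] -2.3266896739325533 [np.float64(0.9), np.float64(0.53), np.float64(0.9)]
37.6 [0.1 0.2 0.3]
```

```bash
python3 -c "
from station import r
print(r.sign_off())"
```

```text
the job is handed in; nothing more can be done
None
```

I hung the anchor on the scale's hook, let go, and waited about 4 s. Its collar held steady about 15 mm below the green mark. That is about 550–580 g, and the wrist force of 5–6 N while carrying it agrees. I regripped it, stood it in the blue tray (the one farthest from the robot's base), released it and handed in at about 38 s.

**Last checks:**
- **Position:** Fitting the anchor's shape to all three camera views puts it at (507, 243), about 11 mm from the tray centre.
- **Upright:** The same fit gives a tilt under 2°. It overlaps well in the wrist and top views (0.90 each) but only moderately in the coarse scene view (0.53).
- **Released:** The hand had backed 150 mm away, and the forces on it were near zero.

**What did not go cleanly:**
- **First grip:** The last joint reached its limit, so I released the anchor, which shifted about 3 mm on the mat, flipped the hand and gripped again.
- **Touchdown:** The anchor met the tray floor with about 11 N before I let go.
- **Not checked:** The picture limit stopped me viewing a final image, so the end state is verified by numbers only. I made no final check that the flask, can, wiring block and screwdriver had not moved. The path was planned clear of them and I saw no unexpected contact forces.

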